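# Slide the payment slip out to the customer's edge

### The job

Pass the clipboard with the payment slip to the customer: push it along the ledge until its front end sticks out 5 cm (give or take a centimetre) past the customer's edge, square to that edge, so that it can be taken from below. The small tin standing in its way has to be nudged aside; it must stay upright, standing wholly on the ledge. Only push with the fingers: pick nothing up, and leave the other things on the ledge where they are.

Things in the scene. Friction and masses are not known exactly. Their poses are not given: they have to be found in the camera images.
- ledge: Customer ledge: a fixed light wooden board 320 mm deep (x) by 960 mm long (y), 25 mm thick, on two steel brackets, level. Its top is 90 mm above the counter. Origin: under the board's centre, at counter height. Its +x points to the customer, away from the robot; it stands turned up to 5 degrees
- ledge_edge (a point): Middle of the ledge's customer-side (far) top edge, at the height of the ledge's top (90 mm above the counter). The edge runs along this frame's y; its +x points out over the drop to the customer. Same axes as the ledge
- clipboard: Loose brown hardboard clipboard with a white slip on it, 180 mm long (its x) by 125 mm wide (its y), 4 mm thick, about 130 g, lying flat on the ledge, turned up to 17 degrees. Origin: centre of its underside. Its +x is the front end, towards the customer. At its other end, nearest the robot, a steel clip is fixed on it, 30 mm long by 90 mm wide, its top 16 mm above the ledge; the upright back of the clip lies 87 mm behind the origin
- clipboard_front (a point): Middle of the clipboard's front edge, on its underside, 90 mm ahead of its origin
- clip_back (a point): Middle of the clip's flat upright back face (90 mm wide, from 4 to 16 mm above the ledge), 87 mm behind the clipboard's origin. Pushed slowly here, the clipboard slides towards the customer and stops when the pushing stops
- small_tin: Loose upright food tin, red label, 53 mm across and 62 mm high, about 140 g: the smaller of the two tins on the ledge, standing close in front of the clipboard, 6 to 13 mm ahead of its front edge. Origin: centre of its underside
- big_tin: Bystander: food tin 73 mm across, 110 mm high, towards one end of the ledge. Origin: centre of its underside
- terminal: Bystander: grey card terminal with keypad, 165 mm long (x), 82 mm wide, 60 mm high, beside the clipboard. Origin: centre of its underside
- coin_dish: Bystander: shallow round grey coin dish, 120 mm across, 18 mm high, on the other side of the clipboard. Origin: centre of its underside
- sauce_bottle: Bystander: brown glass bottle 58 mm across, 185 mm high, towards one end of the ledge. Origin: centre of its underside
- jar: Bystander: glass jar with a metal cap, 76 mm across, 105 mm high, towards one end of the ledge. Origin: centre of its underside
- pen_cup: Bystander: steel cup of pens, 72 mm across, 145 mm high with its pens, towards one end of the ledge. Origin: centre of its underside
- carton: Bystander: cardboard carton 80 x 55 mm, 88 mm high, near the right end of the ledge. Origin: centre of its underside
Mind the look-alikes: they are no part of the job. There is more than one size of the clipboard; the one meant has the size given above.

How it is judged:
At the end, for the whole second after the job is handed in: The clipboard lies flat and still on the ledge with the middle of its front edge 40 to 60 mm past the customer's edge, square to the edge within 8 degrees; the small tin stands still and upright on the ledge, no part of it past the edge (x of clipboard_front in the frame of ledge_edge between 0.04 and 0.06 m and angle between the x axis of clipboard and the x axis of ledge, either way round below 0.14 rad and z of clipboard in the frame of ledge_edge between -0.004 and 0.004 m and angle between clipboard's own z axis and vertical below 0.04 rad and linear speed of each of clipboard, small_tin below 0.01 m/s and angle between small_tin's own z axis and vertical below 0.06 rad and z of small_tin in the frame of ledge_edge between -0.004 and 0.004 m and x of small_tin in the frame of ledge_edge below -0.0255 m); the robot touches nothing.
It fails at once if the clipboard is lifted or tipped (z of clipboard in the frame of ledge_edge above 0.008 m or angle between clipboard's own z axis and vertical above 0.12 rad).
It fails at once if the small tin is lifted or knocked over (z of small_tin in the frame of ledge_edge above 0.012 m or angle between small_tin's own z axis and vertical above 0.4 rad).
It fails at once if another thing on the ledge is shifted more than 15 mm (distance of any of big_tin, terminal, coin_dish, sauce_bottle, jar, pen_cup, carton from where it was at the start of the episode above 0.015 m).
It also fails if it takes over 59 s, if anything falls off the work surface, if the arm or the gripper's body presses on something with over 40 N, if the wrist force passes 120 N, or if a joint passes its speed limit or range.

### The arm

A 6-joint arm with a two-finger parallel gripper is mounted at the origin on the work surface. World frame = base frame: x ahead of the robot, y to its left, z up, the work surface at z = 0. Lengths are in m, angles in rad, forces in N, time in s.
With the tool pointing down it reaches from about 0.225 to 0.875 m from the base axis. Payload 3.4 kg.
Tool frame: the origin (TCP) lies on the mounting face of the last link; the fingertips stand manip.tips_ahead ahead of it and the grasp point (between the pads) lies 155 mm ahead of it (manip.tips_ahead is the distance from the TCP to the fingertips, in m); x points along the fingers, y is the direction in which the jaws open and shut, and the axes are right-handed (so a half turn about x gives the same grasp; the last joint's range is limited). The gripper opens to 85 mm and grips with 20 to 120 N. Pads are 22 mm wide; open, the fingers measure 114 mm over their backs; the gripper's body (76 mm by 85 mm) begins 54 mm behind the grasp point. The pads swing forward as they close: fully open they stand 13 mm farther back than shut.
Start: joints at [1.124, 0.276, 1.505, -0, 1.361, -0.121], TCP at [0.184, 0.545, 0.405] pointing down, gripper open.
Joint ranges: [-2.89, 2.89], [-0.75, 2.08], [0.22, 2.7], [-1.18, 4.32], [0.11, 2.71], [-2.7, 2.7]. Speed limits (rad/s): [2.57, 2.57, 3.14, 3.14, 3.14, 3.14].

### API

Orientations are given as a unit quaternion [w, x, y, z].
In Python, from plant import manip gives the robot as it stands. The module is installed in compiled form; this text tells all that it offers.
- The arm moves only by the tool send_rows, never from a script. Its argument "deltas" is one flat list of numbers, 6 for each row, row after row: the shift along the tool's x, y, z in m, then the turn, a rotation vector about the tool's x, y, z in degrees. A call has exactly 10 rows; each row shifts and turns the commanded pose from where the row before left it, along the tool's axes as they then stand; what a row does not reach is not made up. A row lasts 1/8 s, in which the tool goes at most 62.5 mm and 10.7 degrees, less where a joint would pass 70% of its speed; a pose out of reach is approached as far as the arm can. A call with a gripper value outside its range is refused whole. "grip" is the closure, from -1 (fully open) to 1 (shut), set as the call begins (left out, the last holds). The fingers move at their own pace and stop on an object; "squeeze" is the grip in N (left out, the last holds). Time passes only in rows, so rows that do not move let the fingers close, or fill a call up. It gives the time, the measured TCP pose, the force and the opening at its end, in the units of the state.
- manip.get_obs(): the state, without advancing time (a new reading comes with each control period).
- manip.camera(name): name is "scene" or "top" or "wrist"; returns the picture (400x640x3 uint8, red, green, blue); there is no depth.
- manip.calibration(name): a dict with "fov_y" (degrees; the focal length in pixels is half the picture's height over the tangent of half this angle, whatever the lens; pixels are square), "cx", "cy" (the principal point, pixels), "camera_from_world" (4x4, takes a point from world to camera coordinates). Camera axes: x right, y up, looking along -z (the intrinsics and any distortion apply to the point x, -y, -z); pixel columns grow to the right and rows downward; lengths in m; the calibration is good to about 2 mm. A picture is of the moment at which its call begins: read the wrist's pose just before it. calibration takes no time and is no camera call; for the wrist camera it gives the pose at the moment of the call.
- manip.finish_job(): hands the job in, once; it reports no verdict.
The state is a dict: "time_s": time; "qpos": joint angles; "joint_velocities": joint speeds; "joint_efforts": joint torques, N m; "ee_pos": TCP position; "ee_rot": TCP orientation; "contact_force": force on the tool from outside, world axes, zero at the start; "moment": the same for the moment, N m; "grip_width": opening from 0.0 (shut) to 1.0 (fully open).
Only numpy, scipy, OpenCV 4.12 (cv2) and the standard library are available. Lean on these libraries where they do the work, as an engineer would, in place of code of your own. Each camera call takes 0.05 s, during which the arm holds its last target.

## Working session

There is one attempt and no reset: what is moved stays moved. The work goes in short steps, Python scripts to look and compute and a tool call to move; the robot and the scene stay as the last step left them, time stands still between calls to the robot, and variables do not carry over. Pictures are saved under pics/ and viewed, and the job is handed in when it is done.

Besides the shell and the picture viewer there is one more tool, called after ">>>" as name(argument=value, ...), one argument or row to a line, values as JSON. send_rows: Moves the arm, as the interface text tells. Its arguments: {"type":"object","properties":{"deltas":{"type":"array"},"grip":{"type":"number"},"squeeze":{"type":"number"}},"required":["deltas"]}

```bash
mkdir -p pics; python3 - <<'E'
from plant import manip
import cv2,numpy as np
print(manip.tips_ahead); o=manip.get_obs(); print(o)
for n in ["scene","top","wrist"]:
    c=manip.calibration(n); print(n,c)
    im=manip.camera(n); cv2.imwrite(f"pics/{n}0.png",im[:,:,::-1])
E
```

```text
0.1734
{'time_s': 0.0, 'qpos': array([ 1.12402449e+00,  2.76600425e-01,  1.50613701e+00, -2.13723109e-06,
        1.36065912e+00, -1.21036008e-01]), 'joint_velocities': array([ 3.65245580e-04, -4.57356456e-05, -9.45498536e-04, -2.15200041e-03,
       -1.15867077e-03,  2.26159576e-05]), 'joint_efforts': array([-6.92501708e-04, -4.16774976e+01, -2.45811921e+01, -1.73593376e-04,
        1.08361157e-02,  1.42743588e-05]), 'ee_pos': array([0.18393936, 0.54456927, 0.40383476]), 'ee_rot': array([ 0.69757096,  0.11404388,  0.69792683, -0.11526879]), 'contact_force': array([ 0.28175062,  0.5409864 , -0.35277243]), 'moment': array([-0.02216907,  0.03002617,  0.05797962]), 'grip_width': 0.9973021562957399}
scene {'fov_y': 54.900917160961896, 'cx': 319.6639162837263, 'cy': 200.26583765983142, 'camera_from_world': array([[ 0.22564341,  0.97414863,  0.01093175, -0.12154829],
       [-0.75039681,  0.16663755,  0.63963783,  0.27310417],
       [ 0.62128067, -0.15253321,  0.76859869, -1.37741635],
       [ 0.        ,  0.        ,  0.        ,  1.        ]])}
top {'fov_y': 46.40587884680702, 'cx': 313.8739633674817, 'cy': 201.61180494687346, 'camera_from_world': array([[ 0.0024875 , -0.9997681 ,  0.02139085,  0.00427211],
       [ 0.99136637,  0.00526977,  0.13101508, -0.47534393],
       [-0.13109742,  0.02088027,  0.99114958, -1.54158034],
       [ 0.        ,  0.        ,  0.        ,  1.        ]])}
wrist {'fov_y': 71.31077631222493, 'cx': 326.18411420397456, 'cy': 196.3312946867312, 'camera_from_world': array([[ 3.19489148e-01,  9.47589894e-01, -2.77677113e-04,
        -5.74208893e-01],
       [-9.08556169e-01,  3.06245283e-01, -2.84146996e-01,
         3.74554823e-02],
       [-2.69169784e-01,  9.10341669e-02,  9.58780688e-01,
        -3.78512283e-01],
       [ 0.00000000e+00,  0.00000000e+00,  0.00000000e+00,
         1.00000000e+00]])}
```

View pics/scene0.png

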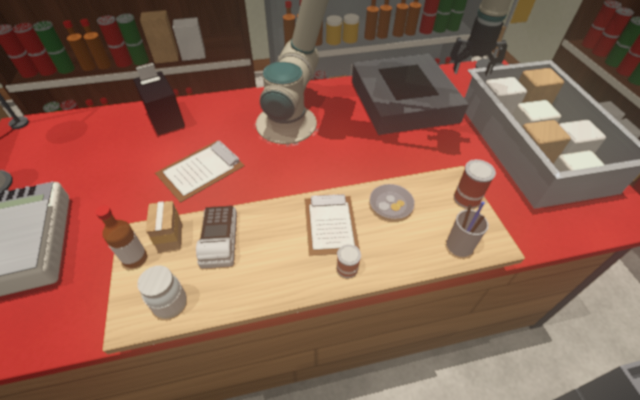

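View pics/top0.png

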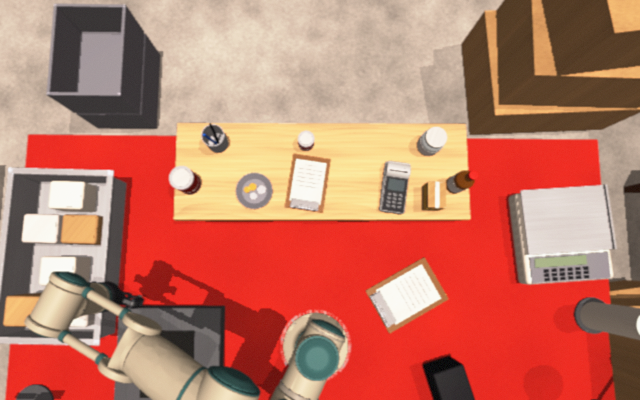

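View pics/wrist0.png

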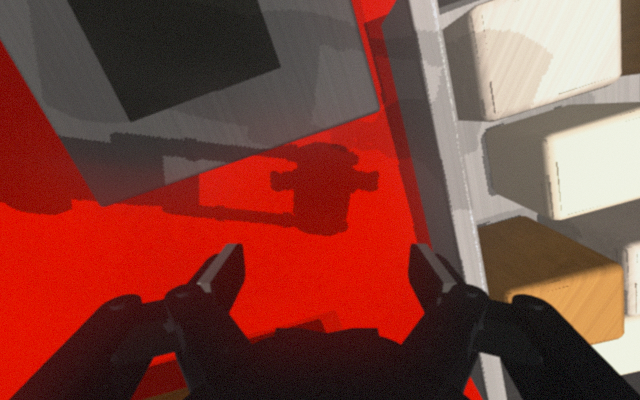

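```bash
cat > h.py <<'E'
import numpy as np,cv2
from plant import manip
def ray(c,px):
    f=200/np.tan(np.radians(c['fov_y'])/2); px=np.atleast_2d(px).astype(float)
    d=np.c_[(px[:,0]-c['cx'])/f,-(px[:,1]-c['cy'])/f,-np.ones(len(px))]
    M=np.array(c['camera_from_world']);R=M[:3,:3];return -R.T@M[:3,3], d@R
def plane(c,px,z):
    o,d=ray(c,px); return (o+d*((z-o[2])/d[:,2])[:,None])[:,:2]
def proj(c,P):
    P=np.atleast_2d(P);M=np.array(c['camera_from_world']);q=P@M[:3,:3].T+M[:3,3]
    f=200/np.tan(np.radians(c['fov_y'])/2)
    return np.c_[c['cx']+f*q[:,0]/-q[:,2],c['cy']-f*q[:,1]/-q[:,2]]
E
python3 - <<'E'
from h import *
im=cv2.imread('pics/top0.png');c=manip.calibration('top')
print('ledge corners',plane(c,[[176,124],[467,124],[470,220],[174,220]],.09))
print('scene ledge', plane(manip.calibration('scene'),[[519,258],[107,337],[113,215],[488,172]],.09))
print('board',plane(c,[[297,155],[329,157],[323,212],[287,209]],.094))
print('tin top',plane(c,[[306,134]],.152))
cv2.imwrite('pics/topz.png',cv2.resize(im[110:235,230:430],None,fx=4,fy=4,interpolation=2))
E
```

```text
ledge corners [[ 0.72311879  0.46244985]
 [ 0.73183119 -0.50370269]
 [ 0.40995857 -0.50038246]
 [ 0.40569172  0.45581545]]
scene ledge [[ 0.72518947  0.44795401]
 [ 0.70752007 -0.49027163]
 [ 0.377679   -0.51224074]
 [ 0.44717836  0.51813822]]
board [[ 0.62075494  0.06312051]
 [ 0.61484011 -0.04179601]
 [ 0.43336221 -0.02209534]
 [ 0.44253006  0.09406122]]
tin top [[0.67537053 0.03416731]]
```

View pics/topz.png

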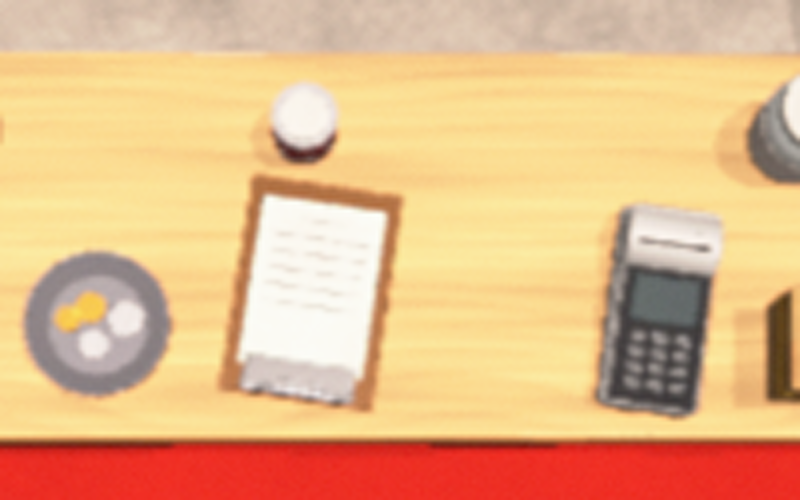

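```bash
cat >> h.py <<'E'
from scipy.spatial.transform import Rotation as Ro
def pose():
    o=manip.get_obs(); q=o['ee_rot']; return o['ee_pos'],Ro.from_quat([q[1],q[2],q[3],q[0]]),o
def down(yaw): # tool x down, tool y at world angle yaw(deg)
    a=np.radians(yaw); x=np.array([0,0,-1.]);y=np.array([np.cos(a),np.sin(a),0]);return Ro.from_matrix(np.c_[x,y,np.cross(x,y)])
def delta(target_xyz,yaw):
    p,R,o=pose(); 
    d=R.inv().apply(np.array(target_xyz)-p); r=(R.inv()*down(yaw)).as_rotvec(degrees=True)
    y=R.as_matrix()[:,1]
    print('now',p.round(4),'yaw',np.degrees(np.arctan2(y[1],y[0])).round(2),'x axis',R.as_matrix()[:,0].round(3),'z axis',R.as_matrix()[:,2].round(3)); print('tool shift mm',(d*1000).round(1),'rot',r.round(2))
E
python3 - <<'E'
from h import *
im=cv2.imread('pics/top0.png');c=manip.calibration('top')
hsv=cv2.cvtColor(im,cv2.COLOR_BGR2HSV)
# far edge line: gradient of saturation in columns
S=cv2.GaussianBlur(hsv[:,:,1].astype(float),(0,0),1)
pts=[]
for u in range(180,465,5):
    g=np.diff(S[112:135,u]); pts.append([u,112+np.argmax(g)+.5])
P=plane(c,pts,.09)
vx,vy,x0,y0=cv2.fitLine(P.astype(np.float32),cv2.DIST_HUBER,0,.001,.001).ravel()
print('edge',vx,vy,x0,y0,'resid',np.std((P-[x0,y0])@[-vy,vx]), 'angle of edge from y', np.degrees(np.arctan2(-vx*np.sign(vy),abs(vy))))
z=lambda p:np.array(p)/4.+[230-.375,110-.375]
print('board',plane(c,z([[252,176],[402,197],[371,410],[220,388]]),.094))
print('clip back',plane(c,z([[241,388],[351,404]]),.10))
print('tin',plane(c,z([[304,115]]),.152),'dish',plane(c,z([[98,323]]),.108),'term',plane(c,z([[625,205],[720,215],[695,413],[600,400]]),.15))
delta([.675,-.06,.40],0)
E
```

```text
edge 0.009090493 -0.9999587 0.73389095 -0.16144224 resid 0.004980194672998774 angle of edge from y 0.52085406
board [[ 0.62525238  0.07748067]
 [ 0.60858934 -0.04547545]
 [ 0.43294677 -0.02007718]
 [ 0.45020474  0.1017933 ]]
clip back [[ 0.44956424  0.08468599]
 [ 0.43706166 -0.00375698]]
tin [[0.66111899 0.0352872 ]] dish [[0.5004935 0.1994499]] term [[ 0.59072141 -0.21871012]
 [ 0.58319784 -0.29394471]
 [ 0.4256834  -0.27051071]
 [ 0.43551288 -0.19640043]]
now [0.184  0.5446 0.404 ] yaw 71.33 x axis [-0.001 -0.001 -1.   ] z axis [ 0.947 -0.32  -0.   ]
tool shift mm [   4.5 -415.7  658.7] rot [7.133e+01 4.000e-02 8.000e-02]
```

>>> send_rows(
  deltas=[0,-0.0225,0.0327,0,0,0,0,-0.0225,0.0327,0,0,0,0,-0.0225,0.0327,0,0,0,0,-0.0225,0.0327,0,0,0,0,-0.0225,0.0327,0,0,0,0,-0.0225,0.0327,0,0,0,0,-0.0225,0.0327,0,0,0,0,-0.0225,0.0327,0,0,0,0,-0.0225,0.0327,0,0,0,0,-0.0225,0.0327,0,0,0],
  grip=-0.1,
)

```text
time_s: 1.4
ee_pos: [0.4224, 0.2258, 0.4045]
ee_rot: [0.698, 0.115, 0.698, -0.115]
contact_force: [-0.1, 0.4, -0.4]
grip_width: 0.555
```

>>> send_rows(
  deltas=[0,-0.0225,0.0327,0,0,0,0,-0.0225,0.0327,0,0,0,0,-0.0225,0.0327,0,0,0,0,-0.0225,0.0327,0,0,0,0,-0.0225,0.0327,0,0,0,0,-0.0225,0.0327,0,0,0,0,-0.0225,0.0327,0,0,0,0,-0.0225,0.0327,0,0,0,0,-0.0225,0.0327,0,0,0,0,-0.0225,0.0327,0,0,0],
)

```text
time_s: 2.65
ee_pos: [0.6603, -0.092, 0.4042]
ee_rot: [0.697, 0.115, 0.698, -0.115]
contact_force: [-0.1, -0.5, -1.0]
grip_width: 0.552
```

>>> send_rows(
  deltas=[0,0,0,8,0,0,0,0,0,8,0,0,0,0,0,8,0,0,0,0,0,8,0,0,0,0,0,8,0,0,0,0,0,8,0,0,0,0,0,8,0,0,0,0,0,8,0,0,0,0,0,7.3,0,0,0,0,0,0,0,0],
)

```text
time_s: 3.9
ee_pos: [0.6596, -0.0909, 0.4043]
ee_rot: [0.5, 0.499, 0.501, -0.5]
contact_force: [0.8, -0.1, -0.3]
grip_width: 0.55
```

```bash
python3 - <<'E'
from h import *
p,R,o=pose();print(o['time_s'],o['grip_width'],o['contact_force'],o['qpos'])
c=manip.calibration('wrist');np.save('c1.npy',c,allow_pickle=True)
im=manip.camera('wrist')
cv2.imwrite('pics/w1.png',im[:,:,::-1])
delta([.66,-.09,.4],0)
E
```

```text
3.9 0.5504816786490755 [ 0.77267965 -0.09612754 -0.29349463] [-2.41373601e-01  4.14455019e-01  1.29454499e+00  1.08414115e-04
  1.43343772e+00 -2.43439175e-01]
now [ 0.6596 -0.0909  0.4043] yaw 0.16 x axis [-0.001  0.    -1.   ] z axis [ 0.003 -1.    -0.   ]
tool shift mm [ 4.3  0.4 -0.9] rot [ 0.16 -0.01  0.04]
```

View pics/w1.png

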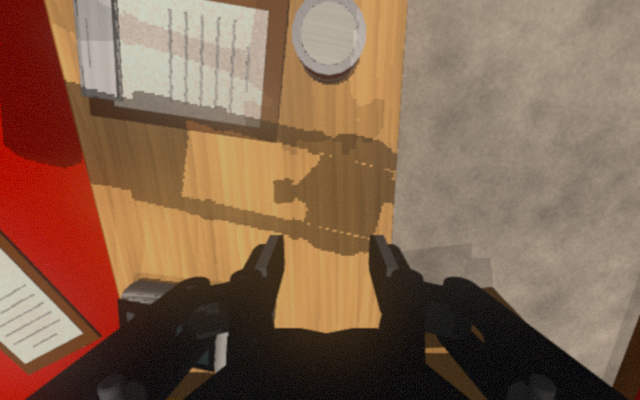

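```bash
python3 - <<'E'
from h import *
c=np.load('c1.npy',allow_pickle=True).item()
print('edge',plane(c,[[407,5],[403,80],[399,150],[394,235]],.09))
print('near edge',plane(c,[[48,0],[83,120],[110,230]],.09))
print('board right corners',plane(c,[[276,140],[90,113]],.094), 'front pt',plane(c,[[288,5]],.094),'clip',plane(c,[[119,5],[119,98],[80,98]],.106))
print('tin top',plane(c,[[329,35]],.152),plane(c,[[292,35],[366,35]],.152),'tin low',plane(c,[[329,82]],.09))
E
```

```text
edge [[ 0.7305343   0.07342244]
 [ 0.73195924  0.01199954]
 [ 0.73321407 -0.05371462]
 [ 0.7348404  -0.14715779]]
near edge [[ 0.41471109  0.07644646]
 [ 0.42063491 -0.02528905]
 [ 0.42183705 -0.14209772]]
board right corners [[ 0.61000186 -0.04374979]
 [ 0.43232691 -0.01868426]] front pt [[0.62602018 0.07186062]] clip [[ 0.48668683  0.06760899]
 [ 0.4714933  -0.00558359]
 [ 0.43609442 -0.00567746]]
tin top [[0.66136906 0.03465345]] [[0.63516209 0.0345869 ]
 [0.68757238 0.03471999]] tin low [[0.66206935 0.01005918]]
```

>>> send_rows(
  deltas=[0.0129,0,-0.005,0,0,0,0.0129,0,-0.005,0,0,0,0.0129,0,-0.005,0,0,0,0.0129,0,-0.005,0,0,0,0.0129,0,-0.005,0,0,0,0.0129,0,-0.005,0,0,0,0.0129,0,-0.005,0,0,0,0.0129,0,-0.005,0,0,0,0.0129,0,-0.005,0,0,0,0.0129,0,-0.005,0,0,0],
  grip=0.29,
)

```text
time_s: 5.2
ee_pos: [0.6596, -0.0405, 0.2749]
ee_rot: [0.5, 0.5, 0.5, -0.5]
contact_force: [0.2, -0.3, 1.4]
grip_width: 0.358
```

```bash
python3 - <<'E'
from h import *
cv2.imwrite('pics/w2.png',manip.camera('wrist')[:,:,::-1])
p,R,o=pose();print(o['time_s'],o['grip_width'],o['contact_force'])
delta([.661,.112,.275],0)
E
```

```text
5.25 0.35380846037186536 [-0.19255068 -0.56516822 -1.59082438]
now [ 0.6589 -0.0399  0.2729] yaw 0.05 x axis [-0.003  0.001 -1.   ] z axis [ 0.001 -1.    -0.001]
tool shift mm [  -1.9    2.2 -151.9] rot [ 0.05 -0.07  0.2 ]
```

View pics/w2.png

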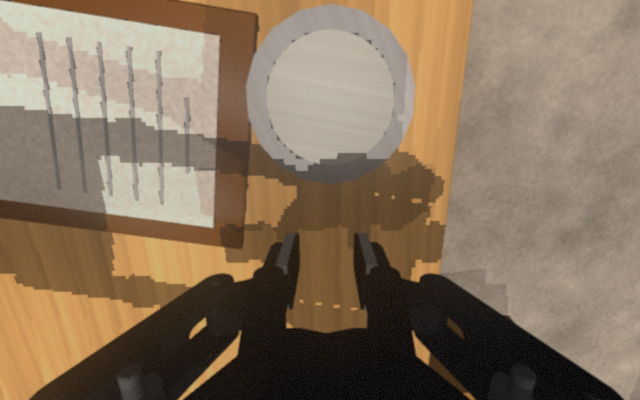

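>>> send_rows(
  deltas=[-0.001,0.001,-0.005,0,0,0,0,0.001,-0.005,0,0,0,0,0,-0.005,0,0,0,0,0,-0.005,0,0,0,0,0,-0.005,0,0,0,0,0,-0.005,0,0,0,0,0,-0.005,0,0,0,0,0,-0.005,0,0,0,0,0,-0.005,0,0,0,0,0,-0.005,0,0,0],
)

```text
time_s: 6.5
ee_pos: [0.6616, 0.0093, 0.2767]
ee_rot: [0.5, 0.5, 0.5, -0.5]
contact_force: [-0.1, -0.3, 0.3]
grip_width: 0.359
```

```bash
python3 - <<'E'
from h import *
cv2.imwrite('pics/w3.png',manip.camera('wrist')[:,:,::-1])
p,R,o=pose();print(o['time_s'],o['grip_width'],o['contact_force'])
delta([.661,.112,.275],0)
E
```

```text
6.55 0.3573933116159495 [-0.38223709  0.00861489 -0.34582655]
now [0.6616 0.0099 0.2767] yaw 0.05 x axis [ 0.  0. -1.] z axis [ 0.001 -1.    -0.   ]
tool shift mm [   1.7   -0.5 -102.1] rot [ 0.05 -0.03 -0.  ]
```

View pics/w3.png

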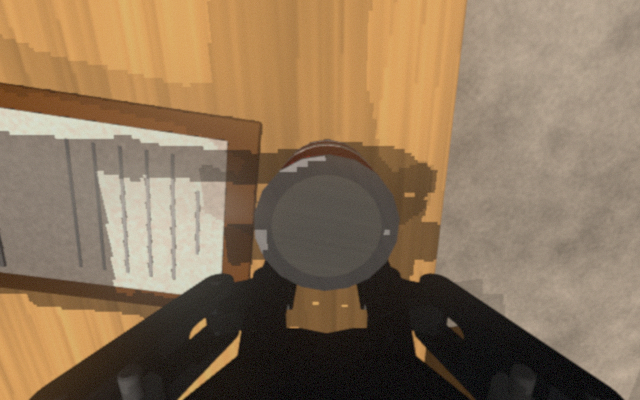

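>>> send_rows(
  deltas=[0,0,-0.005,0,0,0,0,0,-0.005,0,0,0,0,0,-0.005,0,0,0,0,0,-0.005,0,0,0,0,0,-0.005,0,0,0,0,0,-0.005,0,0,0,0,0,-0.005,0,0,0,0,0,-0.005,0,0,0,0,0,-0.005,0,0,0,0,0,-0.005,0,0,0],
)

```text
time_s: 7.8
ee_pos: [0.6615, 0.0594, 0.2767]
ee_rot: [0.5, 0.5, 0.5, -0.5]
contact_force: [-0.2, -0.4, 0.1]
grip_width: 0.356
```

```bash
python3 - <<'E'
from h import *
c=manip.calibration('wrist');np.save('c4.npy',c,allow_pickle=True)
cv2.imwrite('pics/w4.png',manip.camera('wrist')[:,:,::-1])
p,R,o=pose();print(o['time_s'],o['grip_width'],o['contact_force'])
delta([.661,.112,.275],0)
E
```

```text
7.85 0.3558070375277997 [-0.48703078 -0.90834876  0.10685285]
now [0.6615 0.0601 0.2767] yaw 0.05 x axis [ 0.     0.001 -1.   ] z axis [ 0.001 -1.    -0.001]
tool shift mm [  1.7  -0.5 -51.9] rot [ 0.05 -0.05 -0.  ]
```

View pics/w4.png

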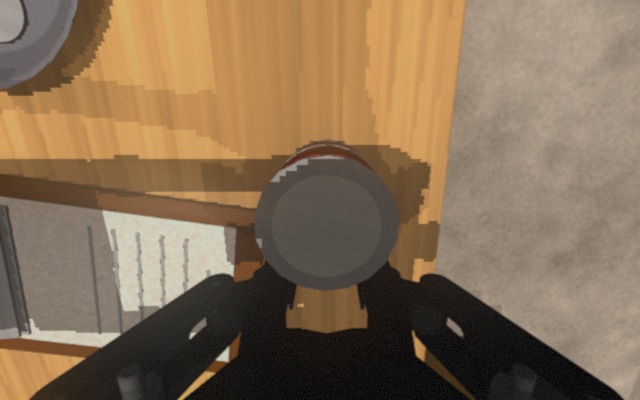

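```bash
python3 - <<'E'
from h import *
c=np.load('c4.npy',allow_pickle=True).item()
print(plane(c,[[327,222]],.152))
E
```

```text
[[0.66210707 0.09375736]]
```

>>> send_rows(
  deltas=[0,0,-0.005,0,0,0,0,0,-0.005,0,0,0,0,0,-0.005,0,0,0,0,0,-0.005,0,0,0,0,0,-0.005,0,0,0,0,0,-0.005,0,0,0,0,0,-0.005,0,0,0,0,0,-0.005,0,0,0,0,0,-0.005,0,0,0,0,0,-0.005,0,0,0],
)

```text
time_s: 9.1
ee_pos: [0.6615, 0.1095, 0.2767]
ee_rot: [0.5, 0.5, 0.5, -0.5]
contact_force: [0.1, -1.5, 0.5]
grip_width: 0.352
```

>>> send_rows(
  deltas=[0,0,0.006,0,0,0,0,0,0.006,0,0,0,0,0,0.006,0,0,0,0,0,0.006,0,0,0,0,0,0.006,0,0,0,-0.01,0,0,0,0,0,-0.02,0,0,0,0,0,-0.03,0,0,0,0,0,-0.03,0,0,0,0,0,-0.03,0,0,0,0,0],
)

```text
time_s: 10.35
ee_pos: [0.6614, 0.0793, 0.3986]
ee_rot: [0.5, 0.5, 0.5, -0.499]
contact_force: [-0.1, 0.7, -0.9]
grip_width: 0.353
```

>>> send_rows(
  deltas=[0,0,0,9.8,0,0,0,0,0,9.8,0,0,0,0,0,9.8,0,0,0,0,0,9.8,0,0,0,0,0,9.8,0,0,0,0,0,9.8,0,0,0,0,0,9.8,0,0,0,0,0,9.8,0,0,0,0,0,9.8,0,0,0,0,0,9.8,0,0],
  grip=-0.18,
)

```text
time_s: 11.6
ee_pos: [0.6614, 0.0793, 0.3976]
ee_rot: [-0.051, 0.706, -0.051, -0.705]
contact_force: [1.0, 0.3, -0.2]
grip_width: 0.59
```

```bash
python3 - <<'E'
from h import *
p,R,o=pose();print(o['time_s'],o['grip_width'],o['contact_force'],o['qpos'])
delta([.405,.045,.40],-98)
E
```

```text
11.6 0.5900664471530741 [ 1.03021665  0.34891869 -0.24274   ] [1.49089762e-02 4.17511706e-01 1.30588501e+00 3.19336805e-04
 1.41718886e+00 1.73011450e+00]
now [0.6614 0.0793 0.3976] yaw -98.28 x axis [ 0.001  0.    -1.   ] z axis [-0.99   0.144 -0.001]
tool shift mm [ -2.7  70.9 248.8] rot [-0.28 -0.05  0.03]
```

>>> send_rows(
  deltas=[0,0.0035,0.0125,0,0,0,0,0.0035,0.0125,0,0,0,0,0.0071,0.025,0,0,0,0,0.0086,0.03,0,0,0,0,0.0086,0.03,0,0,0,0,0.0086,0.03,0,0,0,0,0.0086,0.03,0,0,0,0,0.0085,0.03,0,0,0,0,0.0085,0.03,0,0,0,0,0.0053,0.0185,0,0,0],
)

```text
time_s: 12.85
ee_pos: [0.4032, 0.0434, 0.3969]
ee_rot: [-0.049, 0.706, -0.049, -0.705]
contact_force: [0.3, -0.1, 1.2]
grip_width: 0.591
```

```bash
python3 - <<'E'
from h import *
c=manip.calibration('wrist');np.save('c5.npy',c,allow_pickle=True)
cv2.imwrite('pics/w5.png',manip.camera('wrist')[:,:,::-1])
p,R,o=pose();print(o['time_s'],o['grip_width'],o['contact_force'])
delta([.405,.045,.267],-98)
E
```

```text
12.9 0.5908203154201458 [-2.42678953  0.11440926 -0.10885224]
now [0.4015 0.0434 0.3968] yaw -97.9 x axis [-0.002 -0.    -1.   ] z axis [-0.99   0.138  0.002]
tool shift mm [129.8  -2.2  -3.5] rot [ 0.1   0.13 -0.03]
```

View pics/w5.png

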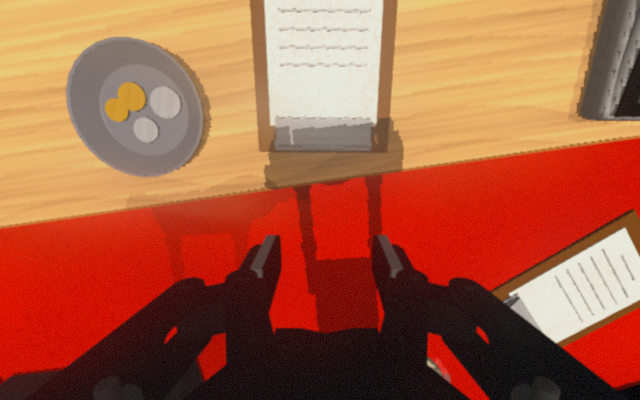

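```bash
python3 - <<'E'
from h import *
c=np.load('c5.npy',allow_pickle=True).item()
a=plane(c,[[258,152],[390,153]],.094);print(a,np.degrees(np.arctan2(*(a[0]-a[1])[::-1]))-90)
print('clipback',plane(c,[[273,150],[375,150.5]],.1))
E
```

```text
[[ 0.44888097  0.10391998]
 [ 0.43037282 -0.0232674 ]] -8.279493228847613
clipback [[ 0.4493714   0.0878428 ]
 [ 0.43567224 -0.00808991]]
```

>>> send_rows(
  deltas=[0.013,0,0,0,0,0,0.013,0,0,0,0,0,0.013,0,0,0,0,0,0.013,0,0,0,0,0,0.013,0,0,0,0,0,0.013,0,0,0,0,0,0.013,0,0,0,0,0,0.013,0,0,0,0,0,0.013,0,0,0,0,0,0.012,0,0,0,0,0],
)

```text
time_s: 14.15
ee_pos: [0.4056, 0.0435, 0.2669]
ee_rot: [-0.049, 0.705, -0.049, -0.705]
contact_force: [0.5, -0.1, -0.4]
grip_width: 0.59
```

```bash
python3 - <<'E'
from h import *
c=manip.calibration('wrist');np.save('c6.npy',c,allow_pickle=True)
cv2.imwrite('pics/w6.png',manip.camera('wrist')[:,:,::-1])
p,R,o=pose();print(o['time_s'],o['grip_width'],o['contact_force'])
delta([.405,.045,.267],-98)
E
```

```text
14.2 0.5875861394841214 [ 0.17200392  0.47187887 -1.68018815]
now [0.405  0.0435 0.2657] yaw -97.97 x axis [-0.003  0.    -1.   ] z axis [-0.99   0.139  0.003]
tool shift mm [-1.3 -1.5  0.2] rot [ 0.03  0.17 -0.01]
```

View pics/w6.png

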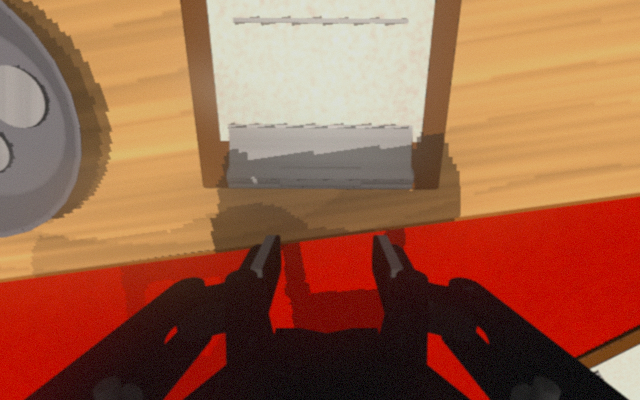

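>>> send_rows(
  deltas=[-0.001,-0.001,-0.004,0,0,0,0,-0.001,-0.004,0,0,0,0,0,-0.004,0,0,0,0,0,-0.004,0,0,0,0,0,-0.004,0,0,0,0,0,-0.004,0,0,0,0,0,-0.004,0,0,0,0,0,-0.004,0,0,0,0,0,-0.004,0,0,0,0,0,-0.004,0,0,0],
)

```text
time_s: 15.45
ee_pos: [0.4458, 0.0399, 0.2686]
ee_rot: [-0.049, 0.705, -0.049, -0.705]
contact_force: [-0.7, 0.5, -0.2]
grip_width: 0.591
```

```bash
python3 - <<'E'
from h import *
c=manip.calibration('wrist');np.save('c7.npy',c,allow_pickle=True)
cv2.imwrite('pics/w7.png',manip.camera('wrist')[:,:,::-1])
p,R,o=pose();print(o['time_s'],o['grip_width'],o['contact_force'])
delta([.444,.038,.268],-98)
E
```

```text
15.5 0.5859347218321588 [ 0.1817405   0.29961893 -0.97134492]
now [0.4464 0.0398 0.2687] yaw -97.97 x axis [ 0.001 -0.    -1.   ] z axis [-0.99   0.139 -0.001]
tool shift mm [0.7 2.1 2.1] rot [ 0.03 -0.07  0.01]
```

View pics/w7.png

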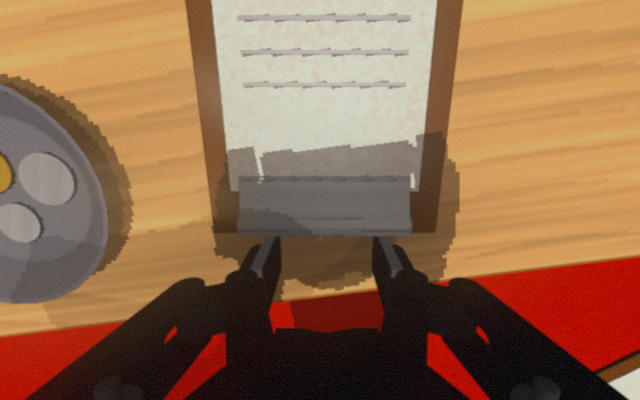

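```bash
python3 - <<'E'
from h import *
c=np.load('c7.npy',allow_pickle=True).item()
print('clipback',plane(c,[[238,235],[411,235]],.106),plane(c,[[218,234],[433,233]],.094))
c=np.load('c6.npy',allow_pickle=True).item()
print('clipback',plane(c,[[229,188],[412,188]],.106),plane(c,[[203,188],[440,188]],.094))
E
```

```text
clipback [[ 0.46462106  0.08272499]
 [ 0.45237659 -0.0055946 ]] [[ 0.46193591  0.09858589]
 [ 0.44596657 -0.02103184]]
clipback [[ 0.44988622  0.08431044]
 [ 0.43771279 -0.00330267]] [[ 0.44923045  0.10266194]
 [ 0.43201335 -0.02125088]]
```

>>> send_rows(
  deltas=[0,0,-0.006,0,0,0,0,0,-0.006,0,0,0,0,0,-0.006,0,0,0,0,0,-0.006,0,0,0,0,0,-0.006,0,0,0,0,0,-0.006,0,0,0,0,0,-0.006,0,0,0,0,0,-0.006,0,0,0,0,0,-0.006,0,0,0,0,0,-0.005,0,0,0],
)

```text
time_s: 16.75
ee_pos: [0.5044, 0.0316, 0.2687]
ee_rot: [-0.049, 0.705, -0.049, -0.705]
contact_force: [-2.5, -1.1, 0.8]
grip_width: 0.592
```

>>> send_rows(
  deltas=[0,0,-0.0035,-0.45,0,0,0,0,-0.0035,-0.45,0,0,0,0,-0.0035,-0.45,0,0,0,0,-0.0035,-0.45,0,0,0,0,-0.0035,-0.45,0,0,0,0,-0.0035,-0.45,0,0,0,0,-0.0035,-0.45,0,0,0,0,-0.0035,-0.45,0,0,0,0,-0.0035,-0.45,0,0,0,0,-0.0035,-0.45,0,0],
)

```text
time_s: 18.0
ee_pos: [0.539, 0.0281, 0.2687]
ee_rot: [0.021, -0.707, 0.021, 0.707]
contact_force: [-0.9, -0.8, 1.1]
grip_width: 0.588
```

```bash
python3 - <<'E'
from h import *
c=manip.calibration('wrist');np.save('c8.npy',c,allow_pickle=True)
cv2.imwrite('pics/w8.png',manip.camera('wrist')[:,:,::-1])
im=manip.camera('top');cv2.imwrite('pics/t8.png',cv2.resize(im[110:235,230:430,::-1],None,fx=4,fy=4,interpolation=2))
p,R,o=pose();print(o['time_s'],o['grip_width'],o['contact_force'])
delta([.594,.03,.268],-88.8)
E
```

```text
18.1 0.5888810200972031 [ 0.01358872 -0.49850973  0.80567442]
now [0.5394 0.0281 0.2687] yaw -93.46 x axis [ 0.001  0.    -1.   ] z axis [-0.998  0.06  -0.001]
tool shift mm [  0.8  -5.2 -54.4] rot [-4.66 -0.06  0.01]
```

View pics/w8.png

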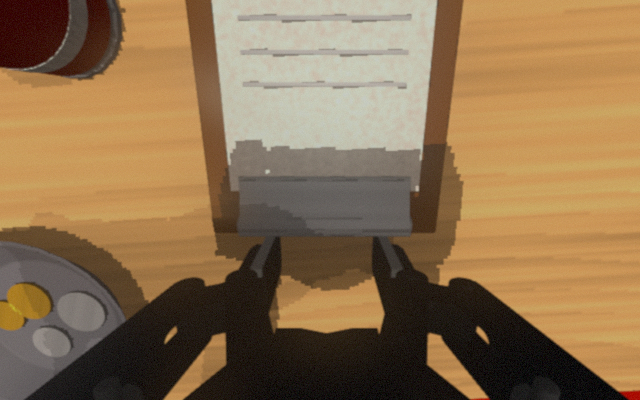

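View pics/t8.png

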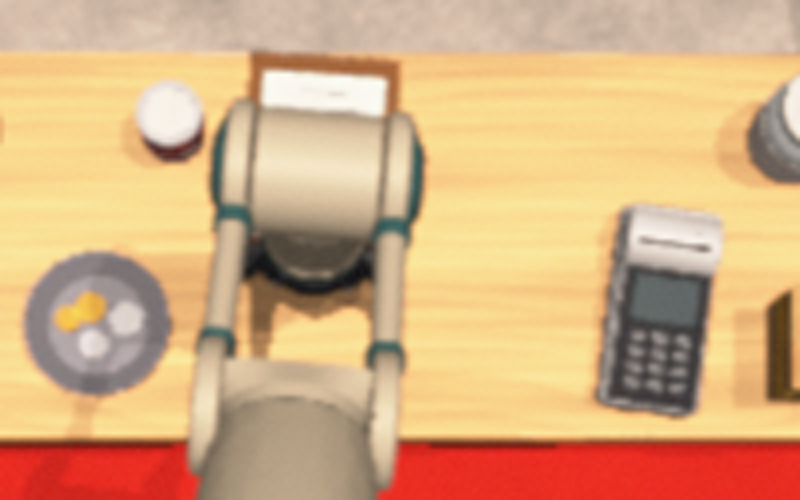

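>>> send_rows(
  deltas=[0,0,-0.0035,-0.45,0,0,0,0,-0.0035,-0.45,0,0,0,0,-0.0035,-0.45,0,0,0,0,-0.0035,-0.45,0,0,0,0,-0.0035,-0.45,0,0,0,0,-0.0035,-0.45,0,0,0,0,-0.0035,-0.45,0,0,0,0,-0.0035,-0.45,0,0,0,0,-0.0035,-0.45,0,0,0,0,-0.0035,-0.45,0,0],
)

```text
time_s: 19.35
ee_pos: [0.574, 0.0272, 0.2687]
ee_rot: [0.007, 0.707, 0.007, -0.707]
contact_force: [-0.3, -0.6, -0.0]
grip_width: 0.589
```

>>> send_rows(
  deltas=[0,0,-0.002,0,0,0,0,0,-0.002,0,0,0,0,0,-0.002,0,0,0,0,0,-0.002,0,0,0,0,0,-0.002,0,0,0,0,0,-0.002,0,0,0,0,0,-0.001,0,0,0,0,0,-0.001,0,0,0,0,0,0,0,0,0,0,0,0,0,0,0],
)

```text
time_s: 20.6
ee_pos: [0.5878, 0.0275, 0.2687]
ee_rot: [0.006, 0.707, 0.006, -0.707]
contact_force: [-0.3, 0.3, 0.0]
grip_width: 0.595
```

```bash
python3 - <<'E'
from h import *
c=manip.calibration('wrist');np.save('c9.npy',c,allow_pickle=True)
cv2.imwrite('pics/w9.png',manip.camera('wrist')[:,:,::-1])
im=manip.camera('top');cv2.imwrite('pics/t9.png',cv2.resize(im[100:225,230:430,::-1],None,fx=4,fy=4,interpolation=2))
p,R,o=pose();print(o['time_s'],o['grip_width'],o['contact_force'])
delta([.5925,.025,.268],-88.8)
E
```

```text
20.7 0.5917520302124399 [0.46197506 0.15479827 0.3628232 ]
now [0.5878 0.0275 0.2688] yaw -88.97 x axis [ 0.001  0.    -1.   ] z axis [-1.    -0.018 -0.001]
tool shift mm [ 0.8  2.6 -4.6] rot [-0.17 -0.03  0.  ]
```

View pics/w9.png

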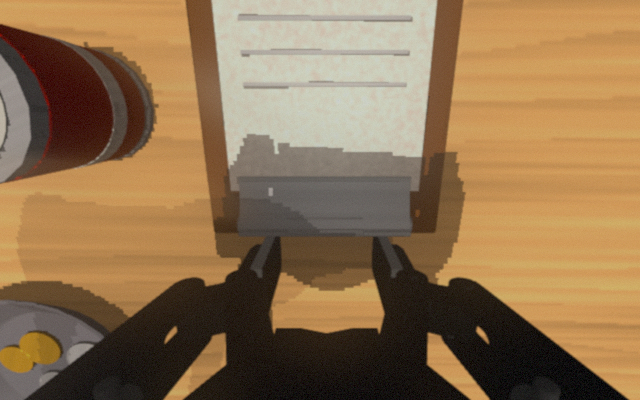

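View pics/t9.png

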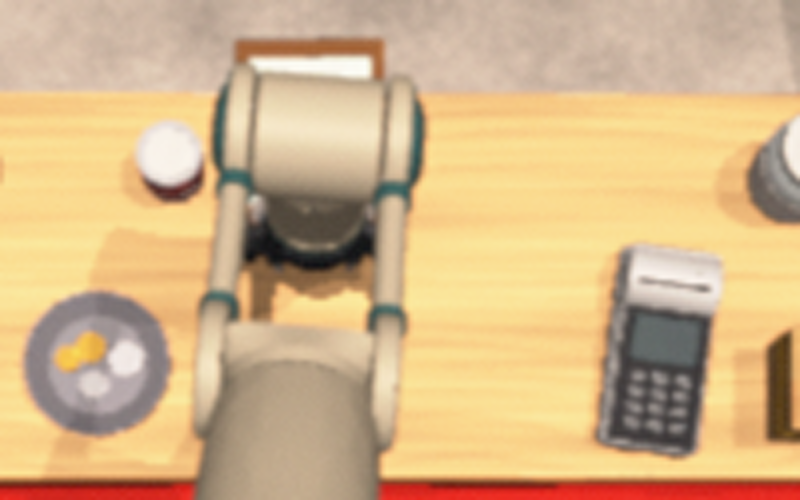

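```bash
python3 - <<'E'
from h import *
c=manip.calibration('top'); im=cv2.imread('pics/t9.png').astype(float)
z=lambda p:np.array(p)/4.+[230-.375,100-.375]
# subpixel edge rows from 4x image: saturation-like (R-B)
s=im[:,:,2]-im[:,:,0]
def cross(cols,r0,r1):
    out=[]
    for u in cols:
        g=np.diff(cv2.GaussianBlur(s[r0:r1,u:u+1],(1,9),0).ravel()); out.append([u,r0+np.argmax(g)+.5])
    return np.array(out)
E=np.r_[cross(range(90,200,10),70,115),cross(range(420,560,10),70,115)]
F=cross(range(250,375,10),20,55)
pe=plane(c,z(E),.09);pf=plane(c,z(F),.094)
ke=np.polyfit(pe[:,1],pe[:,0],1);kf=np.polyfit(pf[:,1],pf[:,0],1);print(E[:,1],F[:,1]);print(ke,kf,'overhang',kf[1]+kf[0]*.025-ke[1]-ke[0]*.025)
E
```

```text
[91.5 91.5 91.5 91.5 91.5 91.5 91.5 91.5 91.5 91.5 91.5 92.5 92.5 92.5
 92.5 92.5 92.5 92.5 92.5 92.5 92.5 92.5 92.5 92.5 92.5] [40.5 40.5 40.5 40.5 40.5 40.5 40.5 40.5 39.5 39.5 39.5 39.5 39.5]
[-0.0062257  0.731912 ] [-0.0211061   0.77557445] overhang 0.04329043829343589
```

>>> send_rows(
  deltas=[0,0,-0.001,0,0,0,0,0,-0.001,0,0,0,0,0,-0.001,0,0,0,0,0,-0.001,0,0,0,0,0,-0.001,0,0,0,0,0,-0.0007,0,0,0,0,0,0,0,0,0,0,0,0.005,0,0,0,0,0,0.01,0,0,0,0,0,0.015,0,0,0],
)

```text
time_s: 21.95
ee_pos: [0.5626, 0.027, 0.2686]
ee_rot: [0.006, 0.707, 0.006, -0.707]
contact_force: [0.2, 0.1, 0.2]
grip_width: 0.592
```

>>> send_rows(
  deltas=[-0.01,0,0,0,0,0,-0.02,0,0,0,0,0,-0.03,0,0,0,0,0,-0.03,0,0,0,0,0,-0.03,0,0,0,0,0,0,0,0.02,0,0,0,0,0,0.04,0,0,0,0,0,0.04,0,0,0,0,0,0.04,0,0,0,0,0,0.02,0,0,0],
)

```text
time_s: 23.2
ee_pos: [0.4017, 0.0242, 0.3894]
ee_rot: [0.006, 0.708, 0.006, -0.707]
contact_force: [0.0, 1.0, -0.0]
grip_width: 0.589
```

```bash
python3 - <<'E'
from h import *
c=manip.calibration('wrist');np.save('c10.npy',c,allow_pickle=True)
cv2.imwrite('pics/w10.png',manip.camera('wrist')[:,:,::-1])
im=manip.camera('top');cv2.imwrite('pics/t10.png',cv2.resize(im[100:225,230:430,::-1],None,fx=4,fy=4,interpolation=2))
p,R,o=pose();print(o['time_s'],o['contact_force']);delta([.44,.025,.4],-89)
E
```

```text
23.3 [ 1.03572254 -0.46555342 -0.95869876]
now [0.4021 0.0242 0.3894] yaw -88.98 x axis [ 0.001 -0.    -1.   ] z axis [-1.    -0.018 -0.001]
tool shift mm [-10.5  -0.1 -38. ] rot [ 0.02 -0.08 -0.  ]
```

View pics/w10.png

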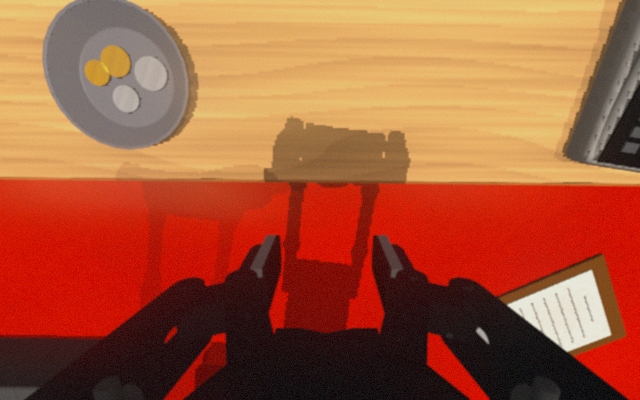

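View pics/t10.png

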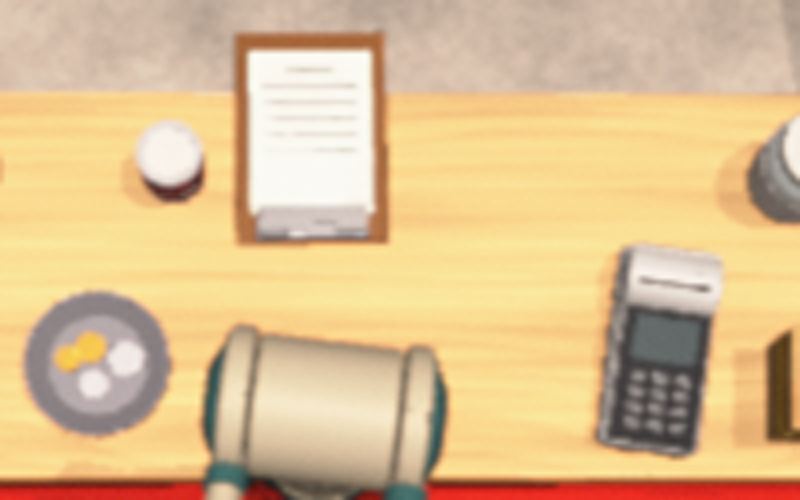

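>>> send_rows(
  deltas=[-0.005,0,-0.01,0,0,0,-0.005,0,-0.02,0,0,0,-0.005,0,-0.025,0,0,0,-0.005,0,-0.025,0,0,0,-0.005,0,-0.025,0,0,0,-0.005,0,-0.025,0,0,0,-0.005,0,-0.025,0,0,0,-0.005,0,-0.02,0,0,0,-0.005,0,-0.015,0,0,0,-0.005,0,0,0,0,0],
)

```text
time_s: 24.55
ee_pos: [0.5963, 0.0275, 0.438]
ee_rot: [0.006, 0.707, 0.006, -0.707]
contact_force: [-1.2, -0.1, 0.1]
grip_width: 0.588
```

```bash
python3 - <<'E'
from h import *
c=manip.calibration('wrist');np.save('c11.npy',c,allow_pickle=True)
cv2.imwrite('pics/w11.png',manip.camera('wrist')[:,:,::-1])
p,R,o=pose();print(o['time_s'],o['contact_force'],p)
c=manip.calibration('top'); im=cv2.imread('pics/t10.png').astype(float)
z=lambda p:np.array(p)/4.+[230-.375,100-.375]
s=im[:,:,2]-im[:,:,0]
def cross(cols,r0,r1):
    out=[]
    for u in cols:
        g=np.diff(cv2.GaussianBlur(s[r0:r1,u:u+1],(1,9),0).ravel()); out.append([u,r0+np.argmax(g)+.5])
    return np.array(out)
E=np.r_[cross(range(90,200,10),70,115),cross(range(420,560,10),70,115)]
F=cross(range(250,375,10),15,50)
pe=plane(c,z(E),.09);pf=plane(c,z(F),.094)
ke=np.polyfit(pe[:,1],pe[:,0],1);kf=np.polyfit(pf[:,1],pf[:,0],1);print(ke,kf,'overhang',kf[1]+kf[0]*.025-ke[1]-ke[0]*.025)
print('tin',plane(c,z([[171,153]]),.152))
E
```

```text
24.6 [ 0.06393211 -0.47581553  0.26050475] [0.5953557  0.0275105  0.43891965]
[-0.00692794  0.73202256] [-0.01493622  0.78153992] overhang 0.049317152054063874
tin [[0.66186801 0.14037532]]
```

View pics/w11.png

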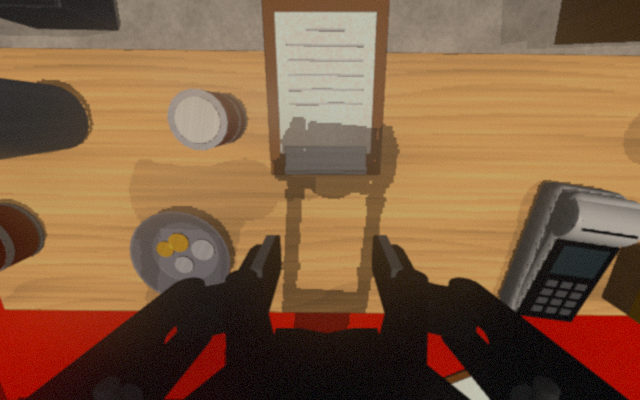

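```bash
python3 - <<'E'
from h import *
c=np.load('c11.npy',allow_pickle=True).item()
e=plane(c,[[250,50],[400,52]],.09);b=plane(c,[[270,174.5],[380,175]],.094)
print(e,b,'overhang',b.mean(0)[0]+.18-e.mean(0)[0])
manip.finish_job()
E
```

```text
[[ 0.73045244  0.10816843]
 [ 0.73143678 -0.04618101]] [[ 0.60109525  0.09180695]
 [ 0.60291112 -0.03428894]] overhang 0.05105857373866385
the job is handed in; nothing more can be done
```

I handed the job in at about 24.6 s. My last measurements put the clipboard and the small tin within the stated limits, but `finish_job` reports no verdict.

- **What I did:** I pushed the small tin about 106 mm sideways along the ledge with two partly open fingers. I then pushed the clipboard at the back of its clip with both fingers, turning it about 9° along the way to square it. After that I pulled the fingers back and lifted clear.
- **Overhang:** the clipboard's front edge sticks out about 49 mm past the customer's edge by the top camera. The wrist camera gives 51 mm, worked from the clipboard's back edge because the front was out of view. The target was 40 to 60 mm.
- **Squareness:** the front edge measured within about 1° of the ledge's edge, against a limit of 8°.
- **Small tin:** it is upright with its centre at about (0.662, 0.140) m. That is about 69 mm inside the edge, where at least 25.5 mm was needed.
- **Other things:** the coin dish and terminal look unmoved in the top view. I did not measure any of the bystanders, and the pushes were never near the rest. The gripper was well above everything when I handed in.
- **Disagreements:** I could not use the scene camera, as its fix on the ledge differed from the top camera's by up to about 6 cm. After the main push the top camera read the overhang as 43 mm against about 45 mm from the tool position, so I pushed a further 5.7 mm.

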